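Pin and lock a weld-fixture clamp base

TASK

Take the green-handled gauge pin from its cup, push it fully home in the round hole of the blue clamp base and leave it there. Then take the yellow-handled lock from its cup, put its crossbar down through the slot in the base's plate, push against the spring until its flange is flush on the plate, and twist it a quarter turn clockwise (seen from above). Finish while still gripping the lock, holding it turned and pressed flush (do not let go), with the other loose things left where they were.

Things in the scene. Friction and masses are not known exactly. Their poses are not given: they have to be found in the camera images.
- pin_grip (a point): Gauge pin, loose, upright in its cup: round green handle (18 mm diameter, 45 mm tall) over a steel shank (8 mm diameter, 35 mm long, foot tapered to 4 mm). Point: centre of the handle, 22.5 mm above the shoulder (handle's underside), 57.5 mm above the tip; z up along the pin. At the start 62.5 mm above the table; when home, 22.5 mm above the hole's mouth
- lock_grip (a point): Lock, loose: yellow handle 26 mm square, 50 mm tall, red line on top along x; below it a flange (54 mm diameter, 6 thick), a 13 mm shaft and, at the foot, a crossbar 40 mm long (x), 13 wide (y), 8 high. Point: centre of the handle, 31 mm above the flange's underside, 52 mm above the foot. x along the crossbar, handle faces square to x and y, z up; a half turn makes no difference
- base_slot (a point): Middle of the slot's mouth, on top of the base's aluminium plate (8 mm thick), 50 mm above the table. Slot 45 mm long along x, 17 mm wide along y; z up. The crossbar enters along x, either way round. Flush, the lock's point is 31 mm above this one and the crossbar is 5 mm clear below the plate. Let go after the twist, the spring lifts it 5 mm
- base_hole (a point): Mouth of the gauge pin's round hole, on top of the base's solid blue block, 50 mm above the table, 80 mm from the slot's middle along the base's +y; same axes as base_slot. Hole 10 mm diameter, chamfered, 38 mm deep, straight down
- base: Clamp base, fixed to the table: 90 mm (x) by 160 mm (y), 50 mm tall, blue block and sides, aluminium slotted plate. Origin at table height, midway between slot and hole; axes as base_slot. Inside, hard stops let the lock turn only clockwise seen from above, and end the turn about 8 degrees past a quarter turn
- plunger (a joint): Red sprung plunger below the slot, pushed down by the crossbar: m pressed, 0 free (its top 10 mm below the plate's top), 0.011 with the lock flush, 0.014 at its stop. It pushes up with about 4 N at first, 12 N at flush
- lock_cup: Lock's cup, fixed: black open frame 70 mm square, 26 mm high, origin at its centre at table height. The lock starts with its flange on the rim and its shaft and crossbar inside, its point 57 mm above the table; it lifts straight out
- pin_cup: Gauge pin's cup, fixed: black block 40 mm square, 40 mm high, bore 12 mm, origin at its centre at table height. The pin starts with its shoulder on the rim; it lifts straight out
- drilled_block: Bystander: dark steel drilled block 75 x 50 x 25 mm, origin at the centre of its underside, loose
- tape_measure: Bystander: red tape measure 70 x 62 x 36 mm, origin at the centre of its underside, loose
- tube_offcut: Bystander: steel tube offcut standing upright, 38 mm diameter, 90 mm tall, origin at the centre of its underside, loose
- spacer: Bystander: brass spacer ring, 32 mm diameter, 20 mm tall, origin at the centre of its underside, loose
- wrench_grip (a point): Bystander: loose steel wrench lying flat; this point is on its handle
- driver_grip (a point): Bystander: loose screwdriver lying flat; this point is on its handle

How it is judged:
By the outcome, as a careful person would: the job done as asked, in the order asked, and still so for the second after the job is handed in, while the arm keeps its last pose, push and grip.
It also fails if it takes over 61 s, if anything falls off the work surface, if the arm or the gripper's body presses on something with over 40 N, if the wrist force passes 120 N, or if a joint passes its speed limit or range.

ROBOT

A 6-joint arm with a two-finger parallel gripper is mounted at the origin on the work surface. World frame = base frame: x ahead of the robot, y to its left, z up, the work surface at z = 0. Lengths are in m, angles in rad, forces in N, time in s.
With the tool pointing down it reaches from about 0.3 to 0.85 m from the base axis. Payload 5.4 kg.
Tool frame: the origin (TCP) lies at the very end of the fingers, on their centre line; the grasp point (between the pads) lies 19 mm behind it; z points along the fingers, y is the line along which they close (so a half turn about z gives the same grasp; the last joint's range is limited). The gripper opens to 85 mm and grips with 20 to 120 N. Pads are 22 mm wide; open, the fingers measure 114 mm over their backs; the gripper's body (76 mm by 85 mm) begins 54 mm behind the grasp point. The pads swing forward as they close: fully open they stand 13 mm farther back than shut.
Start: joints at [-1.338, 0.158, 1.597, -0, 1.386, -0.21], TCP at [0.246, -0.52, 0.231] pointing down, gripper open.
Joint ranges: [-2.91, 2.91], [-0.94, 2.29], [0.18, 2.7], [-1.29, 4.43], [0.17, 2.64], [-3, 3]. Speed limits (rad/s): [2.57, 2.57, 3.14, 3.14, 3.14, 3.14].

INTERFACE

Orientations are given as a rotation vector (axis times angle).
In Python, from station import get_obs, capture, calibration, job_done gives the robot as it stands.
- The arm moves only by the shell command python3 -m creep 'ROWS' [FORCE]. ROWS is text: rows parted by semicolons, each of 5 numbers parted by spaces: the shift along the tool's x, y, z as a fraction of full scale, then the turn about the tool's z as a fraction of full scale, then the closure in counts, from 0 (fully open) to 255 (shut). A call has 1 to 8 rows; each row shifts and turns the commanded pose from where the row before left it, along the tool's axes as they then stand; what a row does not reach is not made up. Full scale, the value 1, is 2 cm for a shift and 6 degrees for a turn. A row lasts 1/10 s, in which the tool goes at most 50 mm and 8.59 degrees, less where a joint would pass 70% of its speed; a pose out of reach is approached as far as the arm can. A call with a number of a shift or a turn outside -1 to 1 is refused whole. A call with a gripper value outside its range is refused whole. The fingers move at their own pace and stop on an object; FORCE is the grip in N (left out, the last holds). Time passes only in rows, so rows that do not move let the fingers close. It gives the time, the measured TCP pose, the force, the opening and the grip force at its end, in the units of the state.
- get_obs(): the state, without advancing time (a new reading comes with each control period).
- capture(name): name is "side" or "top" or "wrist"; returns the picture (400x640x3 uint8, blue, green, red); there is no depth.
- calibration(name): a dict with "fov_y" (degrees; the focal length in pixels is half the picture's height over the tangent of half this angle, whatever the lens; pixels are square), "cx", "cy" (the principal point, pixels), "R" (3x3) and "t" (3): a world point X has camera coordinates R X + t. Camera axes: x right, y down, z forward; pixel columns grow to the right and rows downward; lengths in m; the calibration is good to about 2 mm. A picture is of the moment at which its call begins: read the wrist's pose just before it. calibration takes no time and is no camera call; for the wrist camera it gives the pose at the moment of the call.
- job_done(): hands the job in; it is judged then, once.
The state is a dict: "clock": time; "q": joint angles; "joint_vel": joint speeds; "joint_efforts": joint torques, N m; "eef_pos": TCP position; "ee_rot": TCP orientation; "wrist_force": force on the tool from outside, world axes, zero at the start; "ft_torque": the same for the moment, N m; "width": finger opening in m; "finger_force": force on a finger pad.
Only numpy, scipy, OpenCV 4.12 (cv2) and the standard library are available. Lean on these libraries where they do the work, as an engineer would, in place of code of your own. Each camera call takes 0.05 s, during which the arm holds its last target. There are 200 camera calls.

## Working session

There is one attempt and no reset: what is moved stays moved. The work goes in short steps, Python scripts to look and compute and a shell command to move; the robot and the scene stay as the last step left them, time stands still between calls to the robot, and variables do not carry over. Pictures are saved under pics/ and viewed, at most 10 in all, crops included, and the job is handed in when it is done.

```bash
mkdir -p pics; ls
python3 - <<'E'
from station import *
import cv2
for n in("top","side"):
    c=calibration(n);print(n,c)
    cv2.imwrite(f"pics/{n}0.png",capture(n))
o=get_obs();print(o)
E
```

```text
pics
top {'fov_y': 55.19706564696027, 'cx': 317.11893455668735, 'cy': 198.12576190576064, 'R': array([[-0.00566619, -0.99986879,  0.01517576],
       [-0.98263495,  0.00275262, -0.18552893],
       [ 0.18546281, -0.01596347, -0.98252161]]), 't': array([-0.04338749,  0.57892863,  1.00849211])}
side {'fov_y': 50.77065593997092, 'cx': 319.375755464211, 'cy': 199.06546756794745, 'R': array([[ 0.66497045, -0.74672318, -0.0147914 ],
       [-0.36451756, -0.30719655, -0.87906611],
       [ 0.65187518,  0.58994472, -0.47647034]]), 't': array([-0.42140968,  0.28268148,  0.64771483])}
{'clock': 0.1, 'q': array([-1.33809787e+00,  1.58993356e-01,  1.59812486e+00, -1.58138706e-05,
        1.38620214e+00, -2.10093969e-01]), 'joint_vel': array([-0.00025492, -0.00047811, -0.00260789,  0.00114125,  0.0001739 ,
        0.00204956]), 'joint_efforts': array([-5.33725597e-04, -3.96990681e+01, -3.32337642e+01, -2.05057340e-04,
        4.19203119e-03,  2.26167441e-05]), 'eef_pos': array([ 0.24621691, -0.51900873,  0.23040195]), 'ee_rot': array([-3.06322579e+00, -6.89493656e-01,  5.50546533e-05]), 'wrist_force': array([-0.55725816,  0.15289649,  0.23062665]), 'ft_torque': array([-0.05959669, -0.00640631,  0.0411395 ]), 'finger_force': 0.0, 'width': 0.08559092966192018}
```

View pics/top0.png

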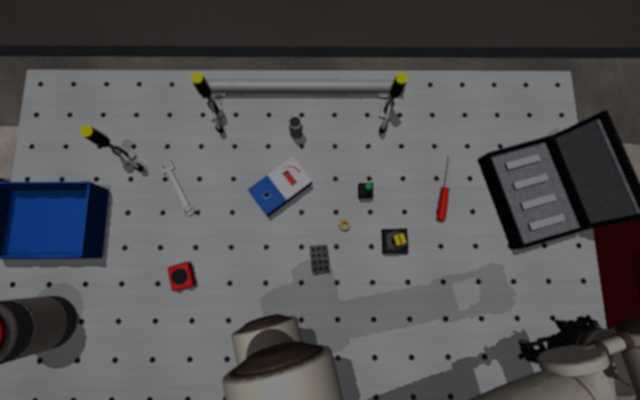

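View pics/side0.png

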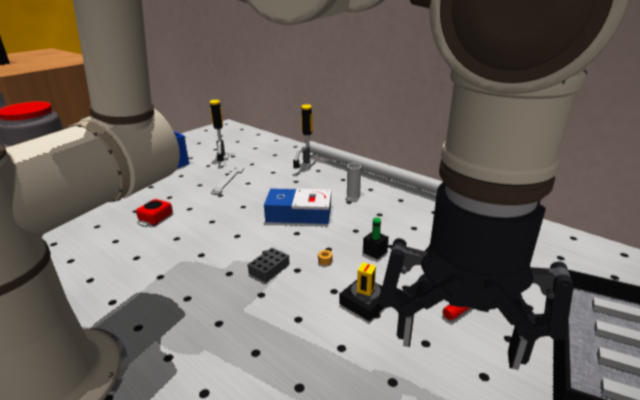

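The top view shows the pin at (369,186), the lock at (400,239), and the base with its hole near (266,195) and slot near (291,177). The side view agrees, with nothing tall except the tube next to the base.

```bash
cat > h.py <<'E'
from station import *
import cv2, numpy as np
from scipy.spatial.transform import Rotation as Ro
def f(c): return 200/np.tan(np.radians(c["fov_y"]/2))
def ray(c,u,v,z):
    d=c["R"].T@np.array([(u-c["cx"])/f(c),(v-c["cy"])/f(c),1]); o=-c["R"].T@c["t"]
    return (o+d*(z-o[2])/d[2])[:2]
def proj(c,X):
    p=c["R"]@np.array(X)+c["t"]; return np.array([c["cx"],c["cy"]])+f(c)*p[:2]/p[2]
def mask(im,lo,hi):
    return cv2.inRange(cv2.cvtColor(im,cv2.COLOR_BGR2HSV),np.array(lo),np.array(hi))
def big(m,n=1,key=cv2.contourArea):
    cs,_=cv2.findContours(m,cv2.RETR_EXTERNAL,cv2.CHAIN_APPROX_NONE); return sorted(cs,key=key)[::-1][:n]
GREEN=((50,90,40),(85,255,255)); YEL=((22,130,90),(35,255,255)); BLUE=((100,120,60),(125,255,255))
def st():
    o=get_obs(); R=Ro.from_rotvec(o["ee_rot"]).as_matrix(); return o,R
def go(x,y,z,yaw=None):
    "shift in tool axes in full-scale units; yaw = wanted world angle (deg) of tool y, mod 180"
    o,R=st(); d=R.T@(np.array([x,y,z])-o["eef_pos"])/0.02
    a=np.degrees(np.arctan2(R[1,1],R[0,1])); s="tcp %s yaw_y %.1f tilt %.3f d %s"%(o["eef_pos"].round(4),a,R[2,2],d.round(2))
    if yaw is not None:
        t=-((yaw-a+90)%180-90); s+=" turn about tool z %.2f units"%(t/6)
    print(s, "q6 %.2f"%o["q"][5], "t %.1f"%o["clock"])
E
python3 - <<'E'
from h import *
c=calibration("top"); im=cv2.imread("pics/top0.png")
roi=np.zeros(im.shape[:2],np.uint8); roi[150:265,230:430]=255
for n,M,z in(("pin",GREEN,.085),("lock",YEL,.082),("base",BLUE,.05)):
    k=big(mask(im,*M)&roi)[0]; r=cv2.minAreaRect(k); print(n,r,ray(c,*r[0],z))
for u,v in((266,195),(291,177)): print(ray(c,u,v,.05))
g=ray(c,369,186,.085);go(*g,.25)
print(calibration("wrist"),Ro.from_rotvec(get_obs()["ee_rot"]).as_matrix())
E
```

```text
pin ((368.0, 186.0), (6.0, 6.0), 90.0) [ 0.60615055 -0.18391166]
lock ((399.55889892578125, 238.73533630371094), (10.429031372070312, 10.429031372070312), 75.96376037597656) [ 0.46297215 -0.26416045]
base ((266.4200134277344, 195.0600128173828), (31.400001525878906, 23.80000114440918), 53.13010025024414) [0.58868773 0.09544518]
[0.58886146 0.09661755]
[0.64035514 0.02731945]
tcp [ 0.2462 -0.519   0.2304] yaw_y -64.6 tilt -1.000 d [23.38 -7.31 -0.96] q6 -0.21 t 0.1
{'fov_y': 61.59408569800361, 'cx': 315.226086564529, 'cy': 199.2121267689334, 'R': array([[ 0.4281919 , -0.90368358, -0.00277313],
       [-0.86601398, -0.41121588,  0.28446668],
       [-0.25820822, -0.11940476, -0.95868192]]), 't': array([-0.57372601, -0.03672074,  0.38076431])} [[ 9.03557556e-01  4.28466535e-01 -4.13540370e-04]
 [ 4.28466595e-01 -9.03556065e-01  1.67754742e-03]
 [ 3.45116019e-04 -1.69294888e-03 -9.99998507e-01]]
```

```bash
r="1 -.3 -.04 0 0"; for i in 1; do :; done
python3 -m creep '1 -.3 -.04 0 0;1 -.3 -.04 0 0;1 -.3 -.04 0 0;1 -.3 -.04 0 0;1 -.3 -.04 0 0;1 -.3 -.04 0 0;1 -.3 -.04 0 0;1 -.3 -.04 0 0' 30
python3 -m creep '1 -.3 -.04 0 0;1 -.3 -.04 0 0;1 -.3 -.04 0 0;1 -.3 -.04 0 0;1 -.3 -.04 0 0;1 -.3 -.04 0 0;1 -.3 -.04 0 0;1 -.3 -.04 0 0'
python3 -m creep '1 -.3 -.04 0 0;1 -.3 -.04 0 0;1 -.3 -.04 0 0;1 -.3 -.04 0 0;1 -.3 0 0 0;1 -.3 0 0 0;.4 -.3 0 0 0;0 0 0 0 0'
python3 - <<'E'
from h import *
c=calibration("wrist"); im=capture("wrist"); cv2.imwrite("pics/w1.png",im)
k=big(mask(im,*GREEN))[0]; r=cv2.minAreaRect(k);p=ray(c,*r[0],.085);print(r,cv2.boundingRect(k),p,proj(c,[*p,.085]))
go(*p,.06)
E
```

```text
clock: 0.9
eef_pos: [0.3708, -0.4067, 0.2372]
ee_rot: [-3.064, -0.69, 0.0]
wrist_force: [-0.4, -0.4, -0.8]
width: 0.0854
finger_force: 0.0
clock: 1.7
eef_pos: [0.4947, -0.2948, 0.2436]
ee_rot: [-3.064, -0.69, 0.001]
wrist_force: [-0.3, 0.7, -0.3]
width: 0.0857
finger_force: 0.0
clock: 2.5
eef_pos: [0.5921, -0.2017, 0.2467]
ee_rot: [-3.063, -0.692, 0.001]
wrist_force: [-0.4, 0.7, 0.2]
width: 0.0853
finger_force: 0.0
((307.5, 154.5), (25.0, 21.0), 90.0) (297, 142, 22, 26) [ 0.61113376 -0.18441242] [307.5 154.5]
tcp [ 0.5916 -0.2027  0.2469] yaw_y -64.6 tilt -1.000 d [ 1.28 -0.4   9.34] q6 0.60 t 2.5
```

View pics/w1.png

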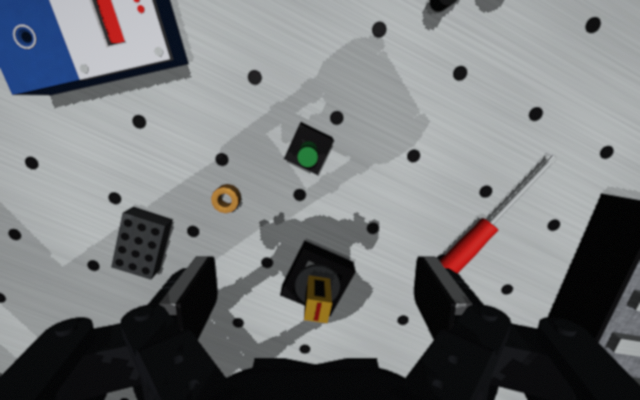

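The pin's green top is at (307,154), the lock's yellow top is at (318,305) with its red line vertical, and the hole is at (25,36). I'm moving over the pin and taking a closer look.

```bash
python3 -m creep '.3 -.1 1 0 0;.3 -.1 1 0 0;.3 -.1 1 0 0;.3 -.1 1 0 0;.1 0 1 0 0;0 0 .8 0 0;0 0 0 0 0;0 0 0 0 0'
python3 - <<'E'
from h import *
c=calibration("wrist"); im=capture("wrist"); cv2.imwrite("pics/w2.png",im)
k=big(mask(im,*GREEN))[0]; (u,v),rr=cv2.minEnclosingCircle(k);print(cv2.boundingRect(k),rr,u,v)
x,y,w,h=cv2.boundingRect(k)
p=ray(c,x+w/2,y+w/2,.085);print(p, "expect diam", f(c)*.018/((c["R"]@np.array([*p,.085])+c["t"])[2]))
go(*p,.05)
E
```

```text
clock: 3.35
eef_pos: [0.6118, -0.1851, 0.1316]
ee_rot: [3.065, 0.689, -0.0]
wrist_force: [0.6, -0.1, 0.5]
width: 0.0853
finger_force: 0.0
(298, 213, 32, 30) 15.89288330078125 313.5623474121094 228.2238311767578
[ 0.6092245  -0.18537755] expect diam 29.656301699766807
tcp [ 0.6124 -0.1853  0.1325] yaw_y -64.7 tilt -1.000 d [-0.15 -0.07  4.12] q6 0.65 t 3.4
```

View pics/w2.png

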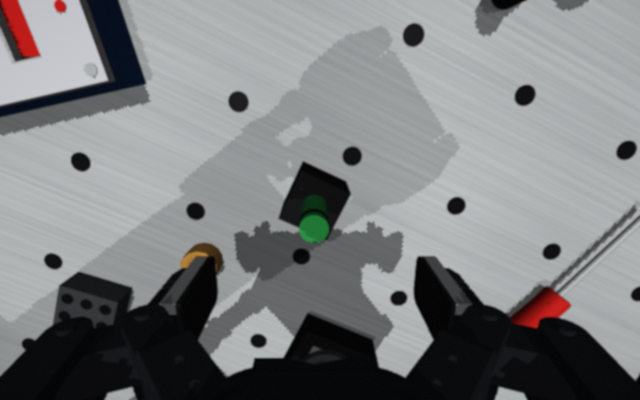

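The green top is at (314,228), centred between the fingers. I'm descending to grip it.

```bash
python3 -m creep '-.1 -.05 1 0 0;-.05 0 1 0 0;0 0 1 0 0;0 0 1 0 0;0 0 .12 0 0;0 0 0 0 0;0 0 0 0 200;0 0 0 0 255' 60
python3 -m creep '0 0 0 0 255;0 0 0 0 255;0 0 0 0 255;0 0 0 0 255;0 0 0 0 255;0 0 0 0 255'
```

```text
clock: 4.2
eef_pos: [0.6101, -0.1855, 0.0508]
ee_rot: [3.063, 0.69, 0.004]
wrist_force: [-0.2, 0.5, 0.4]
width: 0.0588
finger_force: 0.0
clock: 4.8
eef_pos: [0.6093, -0.1851, 0.0494]
ee_rot: [3.064, 0.69, 0.001]
wrist_force: [-0.2, 0.8, 4.8]
width: 0.0167
finger_force: 58.4
```

```bash
python3 -m creep '0 0 -1 0 255;0 0 -1 0 255;0 0 -1 0 255;0 0 -1 0 255;0 -.5 -.5 0 255;.2 -1 0 0 255;.2 -1 0 0 255;.2 -1 0 0 255'
python3 -m creep '.3 -1 0 0 255;.3 -1 0 0 255;.3 -1 0 0 255;.3 -1 0 0 255;.3 -1 0 0 255;.3 -1 0 0 255;0 -1 0 0 255;0 0 0 0 255'
python3 - <<'E'
from h import *
c=calibration("wrist"); im=capture("wrist"); cv2.imwrite("pics/w3.png",im)
print(get_obs()["width"],get_obs()["finger_force"]); go(.589,.0966,.14)
E
```

```text
clock: 5.6
eef_pos: [0.5885, -0.1145, 0.1378]
ee_rot: [-3.063, -0.69, 0.003]
wrist_force: [0.2, 1.1, -0.6]
width: 0.0166
finger_force: 59.3
clock: 6.4
eef_pos: [0.5603, 0.0283, 0.138]
ee_rot: [-3.062, -0.694, 0.003]
wrist_force: [-0.7, -0.2, -1.4]
width: 0.0168
finger_force: 59.3
0.01650145346314603 59.32456076145172
tcp [0.5611 0.0269 0.1383] yaw_y -64.5 tilt -1.000 d [ 2.76 -2.55 -0.09] q6 0.96 t 6.5
```

View pics/w3.png

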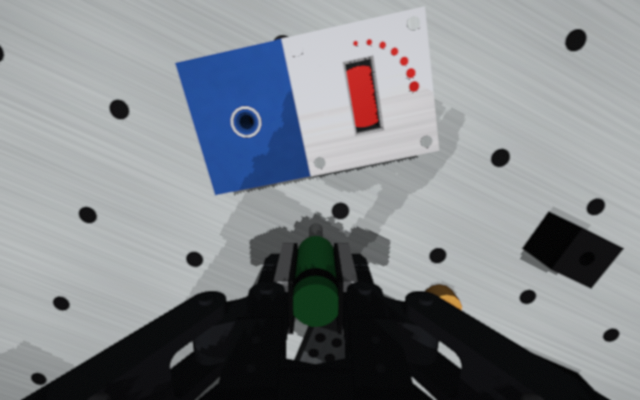

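The hole's ring is at (246,122), the slot runs along x near (363,95), and the pin's foot shows at (316,230).

```bash
cat >> h.py <<'E'
def base(c,im,g=None):
    hsv=cv2.cvtColor(im,cv2.COLOR_BGR2HSV)
    w=cv2.inRange(hsv,np.array((0,0,185)),np.array((180,40,255)))
    bl=mask(im,*BLUE); K=big(bl)[0]; hole=None
    cs,hi=cv2.findContours(bl,cv2.RETR_CCOMP,cv2.CHAIN_APPROX_NONE)
    cand=[k for k,q in zip(cs,hi[0]) if q[3]>=0 and cv2.contourArea(k)>60]
    for k in cand:
        e=cv2.fitEllipse(k); hole=ray(c,*e[0],.05); print("hole",e,hole)
    cs,hi=cv2.findContours(w,cv2.RETR_CCOMP,cv2.CHAIN_APPROX_NONE)
    for k,q in zip(cs,hi[0]):
        if q[3]>=0 and cv2.contourArea(k)>800:
            pts=np.array([ray(c,*p[0],.05) for p in k],np.float32)*1000
            r=cv2.minAreaRect(pts); b=cv2.boxPoints(r); e=max(b[1]-b[0],b[2]-b[1],key=np.linalg.norm)
            print("slot mm",r[0],r[1],"ang x",np.degrees(np.arctan2(e[1],e[0]))%180)
E
python3 - <<'E'
from h import *
c=calibration("wrist"); im=cv2.imread("pics/w3.png"); base(c,im)
o,R=st(); zt=o["eef_pos"][2]+.0125
p=ray(c,316,231,zt-.0555); print("tip",p, R.T[:2,:2]@(p-o["eef_pos"][:2]))
p=ray(c,316,307,zt+.0225); print("top",p, R.T[:2,:2]@(p-o["eef_pos"][:2]))
k=big(mask(im,(50,60,20),(85,255,255)))[0];print(cv2.boundingRect(k))
print(im[95,320],im[60,320],im[95,345:352])
E
```

```text
hole ((246.12681579589844, 120.94979095458984), (14.09325122833252, 14.811591148376465), 105.4352798461914) [0.59421148 0.09446324]
hole ((245.50735473632812, 121.48250579833984), (32.45550537109375, 34.22449493408203), 137.7688446044922) [0.59370643 0.09470824]
slot mm (641.9867553710938, 30.21448516845703) (49.86908721923828, 21.444215774536133) ang x 37.355747
tip [0.55915587 0.02557172] [-0.00233124  0.00032507]
top [0.56015205 0.02609887] [-0.00120515  0.00027821]
(292, 276, 47, 52)
[215 210 208] [214 209 207] [[215 210 208]
 [213 208 206]
 [202 197 196]
 [179 176 179]
 [143 141 171]
 [ 97  97 180]
 [ 55  57 191]]
```

Run:
```python
from h import *
o,R=st(); t=np.array([.5937,.0945])+R[:2,:2]@np.array([.0018,-.0003]); print(t); go(*t,.108)
```

```text
[0.59519543 0.0955458 ]
tcp [0.5611 0.0269 0.1383] yaw_y -64.5 tilt -1.000 d [ 3.02 -2.36  1.51] q6 0.96 t 6.5
```

```bash
python3 -m creep '.75 -.6 0 0 255;.75 -.6 0 0 255;.75 -.6 .5 0 255;.77 -.56 .5 0 255;0 0 .5 0 255;0 0 0 0 255;0 0 0 0 255'
python3 - <<'E'
from h import *
c=calibration("wrist"); im=capture("wrist"); cv2.imwrite("pics/w4.png",cv2.resize(im[130:330,200:440],None,fx=3,fy=3)); cv2.imwrite("pics/w4f.png",im)
base(c,im);go(.5952,.09555,.108)
E
```

```text
clock: 7.15
eef_pos: [0.5963, 0.0929, 0.1086]
ee_rot: [3.065, 0.688, -0.002]
wrist_force: [-0.3, -0.1, -0.4]
width: 0.0166
finger_force: 59.3
slot mm (527.5780639648438, 191.65892028808594) (119.26360321044922, 12.571422576904297) ang x 89.96715
slot mm (640.6727905273438, 31.919824600219727) (50.24037170410156, 22.209243774414062) ang x 36.925797
tcp [0.5967 0.0929 0.1092] yaw_y -64.7 tilt -1.000 d [-0.01 -0.15  0.06] q6 1.08 t 7.2
```

View pics/w4.png

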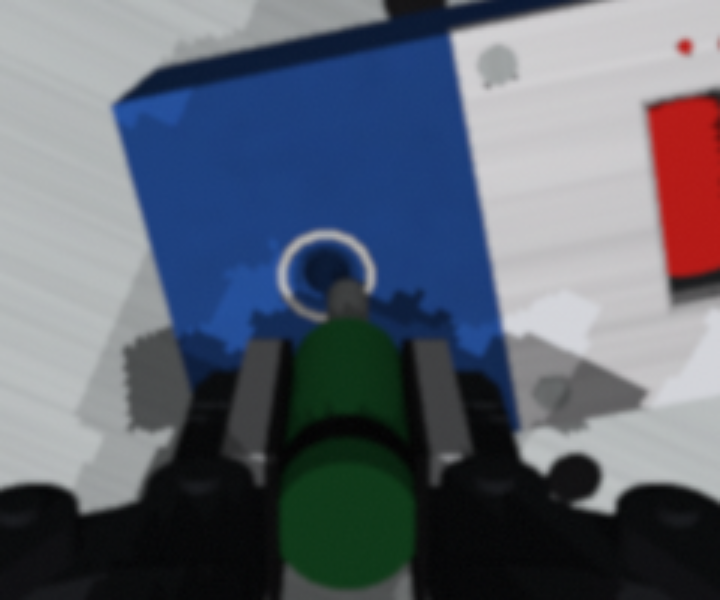

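The ring is at (309,221.7) in full pixels, and the pin's tip is at about (315.7,226).

Run:
```python
from h import *
c=calibration("wrist");o,R=st()
h=ray(c,309,221.5,.05); t=ray(c,315.7,226,o["eef_pos"][2]-.045); d=R[:2,:2].T@(h-t)
print(h,t,d*1000,d/.02, "tip-tcp",R[:2,:2].T@(t-o["eef_pos"][:2]))
```

```text
[0.59284996 0.09570568] [0.59685341 0.09284611] [-2.39661603 -4.29662722] [-0.1198308  -0.21483136] tip-tcp [0.00012554 0.00014496]
```

```bash
python3 -m creep '-.12 -.2 0 0 255;0 0 0 0 255;0 0 .3 0 255;0 0 .3 0 255;0 0 .25 0 255;0 0 .25 0 255;0 0 0 0 255;0 0 0 0 255'
```

```text
clock: 8.0
eef_pos: [0.5927, 0.0965, 0.0867]
ee_rot: [-3.065, -0.69, 0.001]
wrist_force: [0.5, 0.3, -0.5]
width: 0.0166
finger_force: 59.3
```

```bash
python3 -m creep '0 0 .3 0 255;0 0 .3 0 255;0 0 .3 0 255;0 0 .2 0 255;0 0 .1 0 255;0 0 0 0 255'
python3 -m creep '0 0 .1 0 255;0 0 .06 0 255;0 0 .06 0 255;0 0 0 0 255'
```

```text
clock: 8.6
eef_pos: [0.5926, 0.0965, 0.0625]
ee_rot: [-3.065, -0.69, 0.001]
wrist_force: [-0.2, -0.2, -1.9]
width: 0.0167
finger_force: 59.4
clock: 9.0
eef_pos: [0.593, 0.0965, 0.0594]
ee_rot: [3.065, 0.69, 0.0]
wrist_force: [-2.7, -1.2, 4.4]
width: 0.0162
finger_force: 60.0
```

```bash
python3 -m creep '0 0 .06 0 255;0 0 0 0 255'
python3 -m creep '0 0 .06 0 255;0 0 0 0 255'
```

```text
clock: 9.2
eef_pos: [0.5932, 0.0965, 0.0594]
ee_rot: [3.065, 0.69, 0.0]
wrist_force: [-6.1, 0.4, 11.0]
width: 0.0164
finger_force: 60.9
clock: 9.4
eef_pos: [0.5932, 0.0966, 0.0593]
ee_rot: [3.064, 0.69, -0.0]
wrist_force: [-9.2, 0.2, 19.5]
width: 0.0165
finger_force: 61.7
```

```bash
python3 -m creep '0 0 -.12 0 255;0 0 0 0 0;0 0 0 0 0;0 0 0 0 0;0 0 0 0 0;0 0 -.5 0 0;0 0 -1 0 0;0 0 -1 0 0'
python3 -m creep '0 0 -1 0 0;0 0 -1 0 0;0 0 -1 0 0;-.5 .5 -1 0 0;-1 1 0 0 0;-1 1 0 0 0;-1 1 0 0 0;-1 1 0 0 0'
python3 -m creep '-1 1 0 0 0;-1 1 0 0 0;-1 1 0 0 0;-1 1 0 0 0;-1 1 0 0 0;-1 1 0 0 0;-1 1 0 0 0;0 0 0 0 0'
python3 - <<'E'
from h import *
c=calibration("wrist"); im=capture("wrist"); cv2.imwrite("pics/w5.png",im)
k=big(mask(im,*YEL))[0]; r=cv2.minAreaRect(k);p=ray(c,*r[0],.082);print(r,p)
go(*p,.15)
E
```

```text
clock: 10.2
eef_pos: [0.5926, 0.0965, 0.1094]
ee_rot: [-3.065, -0.69, 0.001]
wrist_force: [1.2, -0.3, 0.9]
width: 0.0856
finger_force: 0.0
clock: 11.0
eef_pos: [0.5497, -0.0243, 0.1894]
ee_rot: [3.064, 0.69, 0.001]
wrist_force: [0.4, 0.0, -0.4]
width: 0.0851
finger_force: 0.0
clock: 11.8
eef_pos: [0.4828, -0.2127, 0.1894]
ee_rot: [3.064, 0.684, 0.0]
wrist_force: [-0.2, -0.5, 0.6]
width: 0.0855
finger_force: 0.0
((363.0, 240.99998474121094), (32.55099868774414, 30.90700912475586), 9.462322235107422) [ 0.46578633 -0.26344446]
tcp [ 0.4833 -0.2111  0.1893] yaw_y -64.8 tilt -1.000 d [-1.91  1.99  1.96] q6 0.49 t 11.8
```

View pics/w5.png

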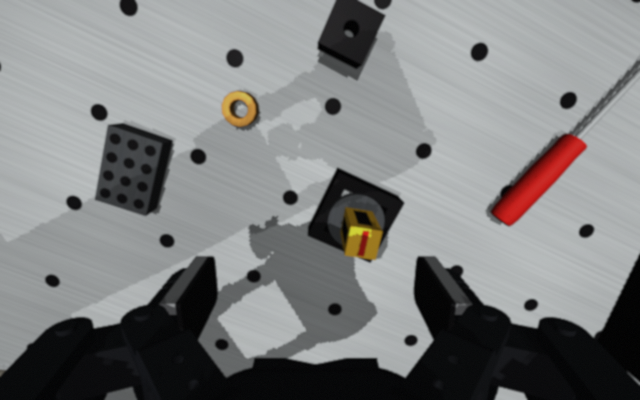

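The lock's yellow top is at (362,243), and its red line runs from about (366,233) to (362,254).

```bash
cat >> h.py <<'E'
def lock(c,im,z=.082):
    b=cv2.dilate(mask(im,(20,120,60),(36,255,255)),np.ones((9,9)))
    k=big((mask(im,(0,150,70),(10,255,255))|mask(im,(172,150,70),(180,255,255)))&b)[0]
    pts=np.array([ray(c,*p[0],z) for p in k],np.float32)*1000; r=cv2.minAreaRect(pts); q=cv2.boxPoints(r)
    e=max(q[1]-q[0],q[2]-q[1],key=np.linalg.norm); a=np.degrees(np.arctan2(e[1],e[0]))%180
    print("line",r,a); return r[0][0]/1000,r[0][1]/1000,a
E
python3 - <<'E'
from h import *
c=calibration("wrist"); im=cv2.imread("pics/w5.png"); x,y,a=lock(c,im); go(x,y,.13,a-90)
E
```

```text
line ((464.4586486816406, -262.6029968261719), (20.6480770111084, 4.283995628356934), 15.072613716125488) 15.072589
tcp [ 0.4833 -0.2111  0.1893] yaw_y -64.8 tilt -1.000 d [-1.95  1.93  2.96] turn about tool z 1.69 units q6 0.49 t 11.8
```

```bash
python3 -m creep '-.65 .65 .5 0 0;-.65 .65 1 0 0;-.65 .63 1 0 0;0 0 .46 .85 0;0 0 0 .84 0;0 0 0 0 0;0 0 0 0 0'
python3 - <<'E'
from h import *
c=calibration("wrist"); im=capture("wrist"); cv2.imwrite("pics/w6.png",im)
x,y,a=lock(c,im); go(x,y,.042,a-90)
E
```

```text
clock: 12.55
eef_pos: [0.4654, -0.2609, 0.1298]
ee_rot: [3.113, 0.421, 0.001]
wrist_force: [0.1, -0.3, 0.0]
width: 0.0854
finger_force: 0.0
line ((463.882568359375, -264.5277404785156), (20.91189193725586, 4.3349289894104), 15.470932006835938) 15.470957
tcp [ 0.4654 -0.2611  0.1299] yaw_y -74.6 tilt -1.000 d [-0.12  0.14  4.39] turn about tool z -0.01 units q6 0.56 t 12.6
```

View pics/w6.png

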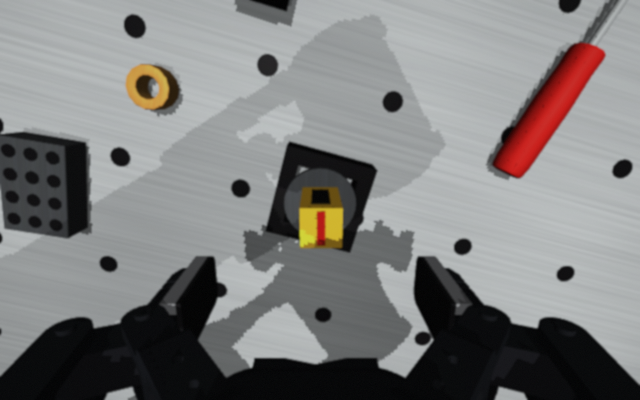

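The lock's top is at (321,227), square to the fingers with its line vertical. I'm descending to grip it.

```bash
python3 -m creep '-.1 .12 1 0 0;0 0 1 0 0;0 0 1 0 0;0 0 1 0 0;0 0 .38 0 0;0 0 0 0 0;0 0 0 0 255;0 0 0 0 255' 100
python3 -m creep '0 0 0 0 255;0 0 0 0 255;0 0 0 0 255;0 0 0 0 255;0 0 0 0 255'
```

```text
clock: 13.4
eef_pos: [0.4644, -0.265, 0.0431]
ee_rot: [3.112, 0.417, 0.002]
wrist_force: [-0.1, 0.8, -0.5]
width: 0.0588
finger_force: 0.0
clock: 13.9
eef_pos: [0.4641, -0.2647, 0.0425]
ee_rot: [3.113, 0.416, 0.001]
wrist_force: [-1.1, 0.4, 5.5]
width: 0.0248
finger_force: 98.6
```

```bash
python3 -m creep '0 0 -.5 0 255;0 0 -1 0 255;0 0 -1 0 255;0 0 -1 0 255;0 0 -1 0 255;.3 -.3 -.5 0 255;.88 -.99 0 0 255;.88 -.99 0 0 255'
python3 -m creep '.88 -.99 0 0 255;.88 -.99 0 0 255;.88 -.99 0 0 255;.88 -.99 0 0 255;.88 -.99 0 0 255;.88 -.99 0 0 255;.88 -.99 0 0 255;.88 -.99 0 0 255'
python3 -m creep '.5 -.6 0 -.9 255;0 0 0 -.9 255;0 0 0 -.9 255;0 0 0 -.9 255;0 0 0 0 255;0 0 0 0 255'
python3 - <<'E'
from h import *
c=calibration("wrist"); im=capture("wrist"); cv2.imwrite("pics/w7.png",im)
base(c,im); go(.641,.0322,.14,37.1-90);o=get_obs();print(o["width"],o["finger_force"])
E
```

```text
clock: 14.7
eef_pos: [0.4914, -0.2084, 0.1417]
ee_rot: [-3.114, -0.414, 0.0]
wrist_force: [-0.3, 0.1, -2.0]
width: 0.0252
finger_force: 98.4
clock: 15.5
eef_pos: [0.5852, -0.0177, 0.1408]
ee_rot: [-3.113, -0.417, 0.003]
wrist_force: [0.3, -0.9, -3.0]
width: 0.0248
finger_force: 98.4
clock: 16.1
eef_pos: [0.5915, -0.0049, 0.1411]
ee_rot: [-2.981, -0.989, 0.002]
wrist_force: [-0.7, -0.2, -2.5]
width: 0.0251
finger_force: 98.4
hole ((181.36019897460938, 118.4350357055664), (35.74897766113281, 65.53584289550781), 88.34823608398438) [0.58545442 0.10448423]
slot mm (640.8834228515625, 32.54740524291992) (48.849388122558594, 20.783218383789062) ang x 37.419643
tcp [ 0.5917 -0.005   0.1412] yaw_y -53.3 tilt -1.000 d [ 3.09 -0.02  0.06] turn about tool z -0.06 units q6 0.72 t 16.1
0.025085337839990746 98.40350031852722
```

View pics/w7.png

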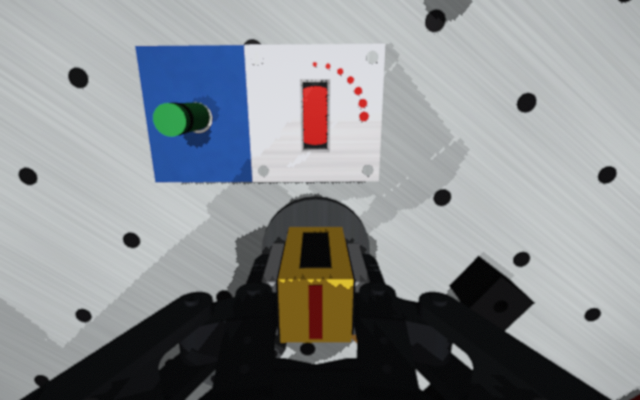

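The pin is home at (170,118), the slot is clear at (315,115), and the lock is held square.

Run:
```python
from h import *
c=calibration("wrist"); im=cv2.imread("pics/w7.png"); o,R=st()
x,y,a=lock(c,im,.1812+.0395-.04); e=R[:2,:2].T@(np.array([x,y])-o["eef_pos"][:2]); print("offset tool mm",e*1000,"line-toolx",a-np.degrees(np.arctan2(R[1,0],R[0,0])))
go(.641,.0325,.102,37.3-90)
```

```text
line ((591.3528442382812, -5.203287124633789), (22.07663345336914, 4.415071487426758), 36.99101257324219) 36.99096
offset tool mm [-0.34271439 -0.0627214 ] line-toolx 0.26351020577240547
tcp [ 0.5917 -0.005   0.1412] yaw_y -53.3 tilt -1.000 d [ 3.1  -0.03  1.96] turn about tool z -0.10 units q6 0.72 t 16.1
```

```bash
python3 -m creep '.8 0 0 -.06 255;.8 0 0 0 255;.8 -.02 .5 0 255;.7 0 .8 0 255;0 0 .8 0 255;0 0 .35 0 255;0 0 0 0 255;0 0 0 0 255'
python3 - <<'E'
from h import *
go(.641,.0325,.087,37.3-90)
E
```

```text
clock: 16.95
eef_pos: [0.641, 0.0319, 0.093]
ee_rot: [2.978, 1.001, -0.0]
wrist_force: [-0.1, -0.2, -1.2]
width: 0.0246
finger_force: 98.4
tcp [0.641  0.0319 0.093 ] yaw_y -52.9 tilt -1.000 d [ 0.02 -0.03  0.3 ] turn about tool z -0.03 units q6 0.78 t 16.9
```

```bash
python3 -m creep '.02 -.02 .25 0 255;0 0 .25 0 255;0 0 .1 0 255;0 0 0 0 255'
```

```text
clock: 17.35
eef_pos: [0.6409, 0.0328, 0.0802]
ee_rot: [-2.977, -1.002, 0.001]
wrist_force: [0.5, -0.3, -2.2]
width: 0.0247
finger_force: 98.4
```

```bash
python3 -m creep '0 0 .25 0 255;0 0 .2 0 255;0 0 .15 0 255;0 0 0 0 255'
python3 -m creep '0 0 .1 0 255;0 0 0 0 255'
python3 -m creep '0 0 .06 0 255;0 0 0 0 255'
```

```text
clock: 17.75
eef_pos: [0.6421, 0.0328, 0.0699]
ee_rot: [2.977, 1.002, 0.002]
wrist_force: [-2.8, 0.1, 7.8]
width: 0.0245
finger_force: 99.7
clock: 17.95
eef_pos: [0.6422, 0.0328, 0.0683]
ee_rot: [2.977, 1.002, 0.002]
wrist_force: [-2.7, 0.1, 8.1]
width: 0.0248
finger_force: 99.7
clock: 18.15
eef_pos: [0.6422, 0.0328, 0.0674]
ee_rot: [2.977, 1.002, 0.002]
wrist_force: [-3.4, 0.7, 9.6]
width: 0.0246
finger_force: 99.9
```

```bash
python3 -m creep '-.03 0 .06 0 255;0 0 0 0 255'
python3 -m creep '0 0 .06 0 255;0 0 0 0 255'
python3 -m creep '0 0 .05 0 255;0 0 0 0 255'
```

```text
clock: 18.35
eef_pos: [0.6421, 0.0327, 0.0666]
ee_rot: [2.977, 1.002, 0.004]
wrist_force: [-2.4, 2.3, 10.5]
width: 0.025
finger_force: 100.2
clock: 18.55
eef_pos: [0.6422, 0.0327, 0.0665]
ee_rot: [2.977, 1.002, 0.004]
wrist_force: [-5.3, 1.1, 15.7]
width: 0.025
finger_force: 101.0
clock: 18.75
eef_pos: [0.6422, 0.0327, 0.0666]
ee_rot: [2.977, 1.002, 0.003]
wrist_force: [-9.0, 1.4, 21.9]
width: 0.0249
finger_force: 101.7
```

```bash
python3 -m creep '-.03 0 0 0 255;0 0 0 .5 255;0 0 0 .7 255;0 0 0 .7 255;0 0 0 .7 255;0 0 0 0 255' 120
python3 - <<'E'
from h import *
go(.642,.0327,.0665,37.3-180);print(get_obs()["ft_torque"])
E
```

```text
clock: 19.35
eef_pos: [0.6431, 0.0315, 0.0667]
ee_rot: [3.084, 0.586, 0.009]
wrist_force: [-3.8, -1.4, 17.2]
width: 0.0248
finger_force: 116.5
tcp [0.6431 0.0315 0.0667] yaw_y -68.5 tilt -1.000 d [-0.03 -0.08  0.01] turn about tool z 12.37 units q6 1.06 t 19.4
[-0.02206234  0.98744969 -0.12101436]
```

```bash
python3 -m creep '0 0 .04 .8 255;0 0 0 .8 255;0 0 0 .8 255;0 0 0 .8 255;0 0 0 .8 255;0 0 0 .8 255;0 0 0 0 255'
python3 - <<'E'
from h import *
go(.642,.0327,.0665,37.3-180);print(get_obs()["ft_torque"])
E
```

```text
clock: 20.05
eef_pos: [0.6438, 0.032, 0.0666]
ee_rot: [3.135, -0.2, 0.012]
wrist_force: [-3.3, 1.3, 20.2]
width: 0.0248
finger_force: 116.8
tcp [0.6438 0.032  0.0666] yaw_y -97.3 tilt -1.000 d [-0.09 -0.02  0.  ] turn about tool z 7.57 units q6 1.56 t 20.1
[ 0.27338372  0.99938354 -0.14270085]
```

```bash
python3 -m creep '-.04 0 0 .8 255;0 0 0 .8 255;0 0 0 .8 255;0 0 0 .8 255;0 0 0 .8 255;0 0 0 .8 255;0 0 0 .8 255;0 0 0 0 255'
python3 - <<'E'
from h import *
go(.642,.0327,.0665,37.3-180);print(get_obs()["ft_torque"])
E
```

```text
clock: 20.85
eef_pos: [0.6435, 0.0318, 0.0666]
ee_rot: [-2.942, 1.097, -0.013]
wrist_force: [-2.1, 1.1, 18.4]
width: 0.0244
finger_force: 116.7
tcp [0.6435 0.0318 0.0666] yaw_y -130.9 tilt -1.000 d [-0.08  0.02  0.01] turn about tool z 1.97 units q6 2.15 t 20.9
[ 0.14137814  0.6403281  -0.05936246]
```

```bash
python3 -m creep '0 0 .03 .8 255;0 0 0 .8 255;0 0 0 .5 255;0 0 0 0 255;0 0 0 0 255'
python3 - <<'E'
from h import *
go(.642,.0327,.0665,37.3-180);print(get_obs()["ft_torque"])
c=calibration("wrist"); im=capture("wrist"); cv2.imwrite("pics/w8.png",im);lock(c,im,.106)
E
```

```text
clock: 21.35
eef_pos: [0.6437, 0.032, 0.0666]
ee_rot: [-2.804, 1.41, -0.013]
wrist_force: [-2.6, 0.9, 21.0]
width: 0.0252
finger_force: 117.0
tcp [0.6437 0.032  0.0666] yaw_y -143.4 tilt -1.000 d [-0.08  0.05  0.01] turn about tool z -0.12 units q6 2.37 t 21.4
[ 0.26962129  0.87272884 -0.10032734]
line ((643.305908203125, 32.9666862487793), (4.421566963195801, 22.02971076965332), 36.84867858886719) 126.848694
```

View pics/w8.png

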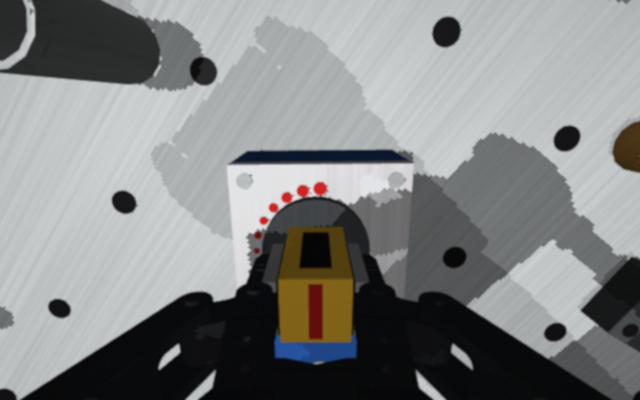

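The handle is turned 90° with its line at 127°, the flange is down on the plate, and the last red dot sits at (320,188) in line with the handle. Before handing in, I'll check the pin with a colour mask.

Run:
```python
from h import *
for n in("top","side"):
    c=calibration(n); im=capture(n); roi=np.zeros(im.shape[:2],np.uint8)
    u,v=proj(c,[.593,.0963,.0725]).astype(int); roi[v-30:v+30,u-30:u+30]=255
    ks=big(mask(im,(50,60,25),(90,255,255))&roi)
    print(n,[cv2.boundingRect(k) for k in ks], "expect top/bottom",proj(c,[.593,.0963,.095]),proj(c,[.593,.0963,.05]))
o=get_obs();print(o["wrist_force"],o["eef_pos"],o["clock"])
```

```text
top [] expect top/bottom [264.1956998  190.22649091] [266.14234787 193.5448869 ]
side [(276, 179, 8, 20)] expect top/bottom [278.91482355 180.29658553] [279.9905363  196.29563451]
[-2.58350036  1.65285132 21.36580883] [0.64371706 0.03200227 0.06662895] 21.5
```

The side view puts the pin at its home height. The top view can't see it, most likely because the arm is in the way. I'm handing in.

```bash
python3 -c "from station import job_done; print(job_done())"
```

```text
the job is handed in; nothing more can be done
None
```

The job is handed in at about 21.5 s: the gauge pin is home in its hole, and the lock is flush, turned about 90° clockwise and still gripped, pressed down with about 21 N; I moved nothing else.

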